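# Set up the folding tea caddy

### The job

Set up the folding tea caddy: press the loose wooden divider flush into the recess in its base, with the fin upwards, and push its three hinged panels up until all of them stand upright. Leave the grey coaster and the teaspoon lying where they are.

Things in the scene. Friction and masses are not known exactly. Their poses are not given: they have to be found in the camera images.
- caddy: folding wooden tea caddy, fixed. Base block 120 (x) by 150 (y) by 24 mm high, origin at the centre of its underside. Rigid wall 5 mm thick on its far (+x) side, 84 mm high. The other three sides are half-folded panels, hinged along the block's upper edges (24 mm up; 60 mm from centre in -x, 75 mm in +y and -y). Recess in the middle of the top: 68 (x) by 88 (y), 8 mm deep.
- recess_floor (a point): centre of the floor of the recess in the caddy base (16 mm above the worktop); axes as the caddy
- panel_front (a joint): front plywood panel, 60 mm tall from hinge to free edge, 5 mm thick, 150 mm wide, hinged on the caddy's near (-x) side: hinge angle, 0 = lying level outwards, 1.571 = standing upright, stop at 1.58 rad. The hinge is stiff: the panel stays where it is left, and a push of about 1 N at its free edge moves it.
- front_edge (a point): middle of the free edge of the front panel (in mid thickness); point x points from hinge to free edge, point y runs along the hinge, -z points out of the panel's underside, which becomes the outer face
- panel_left (a joint): left plywood panel, 60 mm tall from hinge to free edge, 5 mm thick, 116 mm wide, hinged on the caddy's +y side: hinge angle, 0 = lying level outwards, 1.571 = standing upright, stop at 1.58 rad. The hinge is stiff: the panel stays where it is left, and a push of about 1 N at its free edge moves it.
- left_edge (a point): middle of the free edge of the left panel (in mid thickness); point x points from hinge to free edge, point y runs along the hinge, -z points out of the panel's underside, which becomes the outer face
- panel_right (a joint): right plywood panel, 60 mm tall from hinge to free edge, 5 mm thick, 116 mm wide, hinged on the caddy's -y side: hinge angle, 0 = lying level outwards, 1.571 = standing upright, stop at 1.58 rad. The hinge is stiff: the panel stays where it is left, and a push of about 1 N at its free edge moves it.
- right_edge (a point): middle of the free edge of the right panel (in mid thickness); point x points from hinge to free edge, point y runs along the hinge, -z points out of the panel's underside, which becomes the outer face
- divider: loose beech divider, 80 g: a flat plate 64 mm (its x) by 84 mm (its y), 8 mm thick, with an upright fin on it, 12 mm thick (x), 70 mm long (y), along the middle, its top 48 mm above the underside. Origin at the centre of the underside, z up along the fin.
- coaster: grey silicone coaster, 95 mm square, 8 mm thick, lying on the worktop (bystander); origin at the centre of its underside
- teaspoon: steel teaspoon 140 mm long on the worktop (bystander); origin near its middle, on the underside
Not all that is in view belongs to the job. Of the things that look like the divider, take the one that is farthest to the robot's left at the start.

How it is judged (in metres and radians):
At the end, for the whole second after the job is handed in: All three panels upright (hinge angle above 1.44 rad); the divider at rest in the recess, fin up: underside within 2 mm of the recess floor, centre within 6 mm of the recess centre, square to it within 0.09 rad and level within 0.04 rad (value of joint each of panel_front, panel_left, panel_right above 1.44 rad and horizontal distance between divider and recess_floor below 0.006 m and z of divider in the frame of recess_floor below 0.002 m and angle between the y axis of divider and the y axis of recess_floor, either way round below 0.09 rad and angle between divider's own z axis and vertical below 0.04 rad and linear speed of divider below 0.01 m/s); the robot touches nothing.
It fails at once if the coaster or teaspoon is moved more than 30 mm (distance of any of coaster, teaspoon from where it was at the start of the episode above 0.03 m).
It also fails if it takes over 66 s, if anything falls off the work surface, if the arm or the gripper's body presses on something with over 40 N, if the wrist force passes 120 N, or if a joint passes its speed limit or range.

### The arm

A 6-joint arm with a two-finger parallel gripper is mounted at the origin on the work surface. World frame = base frame: x ahead of the robot, y to its left, z up, the work surface at z = 0. Lengths are in mm, angles in rad, forces in N, time in s.
With the tool pointing down it reaches from about 275 to 750 mm from the base axis. Payload 10.2 kg.
Tool frame: the origin (TCP) lies between the finger pads; the fingertips stand 8 mm ahead of it and the grasp point (between the pads) lies 11 mm behind it; z points along the fingers, y is the line along which they close (so a half turn about z gives the same grasp; the last joint's range is limited). The gripper opens to 85 mm and grips with 20 to 120 N. Pads are 22 mm wide; open, the fingers measure 114 mm over their backs; the gripper's body (76 mm by 85 mm) begins 54 mm behind the grasp point. The pads swing forward as they close: fully open they stand 13 mm farther back than shut.
Start: joints at [-1.355, 0.313, 1.498, -0, 1.331, -0.223], TCP at [223.037, -475.275, 239.294] pointing down, gripper open.
Joint ranges: [-2.94, 2.94], [-0.97, 2.17], [0.19, 2.56], [-1.23, 4.37], [0.02, 3.11], [-2.88, 2.88]. Speed limits (rad/s): [2.39, 2.39, 3.01, 3.14, 3.14, 3.14].

### API

Orientations are given as a unit quaternion [w, x, y, z].
In Python, from rig import * gives the robot as it stands.
- The arm moves only by the shell command python3 -m handwheel 'ROWS' [FORCE]. ROWS is JSON, a list that holds one entry, the list of rows, each a list of 7 numbers: the shift along the world's x, y, z in mm, then the turn, a rotation vector about the world's x, y, z in degrees, then the opening, from -1 (shut) to 1 (fully open). A call has 1 to 8 rows; each row shifts and turns the commanded pose from where the row before left it; what a row does not reach is not made up. A row lasts 1/8 s, in which the tool goes at most 62.5 mm and 10.7 degrees, less where a joint would pass 70% of its speed; a pose out of reach is approached as far as the arm can. A call is refused whole if a number of a shift passes 62.5 or a number of a turn 10.7, either way. A call with a gripper value outside its range is refused whole. The fingers move at their own pace and stop on an object; FORCE is the grip in N (left out, the last holds). Time passes only in rows, so rows that do not move let the fingers close. It gives the time, the measured TCP pose, the force, the opening and the grip force at its end, in the units of the state.
- sense(): the state, without advancing time (a new reading comes with each control period).
- capture(name): name is "side" or "top"; returns a dict with "image" (400x640x3 uint8, red, green, blue), "fx", "fy", "cx", "cy" (pixels), "rvec" (rotation vector, rad) and "tvec" (3), from world to camera coordinates, as OpenCV has them. Camera axes: x right, y down, z forward; pixel columns grow to the right and rows downward; lengths in mm; the calibration is good to about 2 mm. A picture is of the moment at which its call begins. There is no depth.
- finish_job(): hands the job in; it is judged then, once.
The state is a dict: "time_s": time; "joints": joint angles; "dq": joint speeds; "tau": joint torques, N m; "eef_pos": TCP position; "ee_rot": TCP orientation; "force": force on the tool from outside, world axes, zero at the start; "wrist_torque": the same for the moment, N m; "grip_width": opening from 0.0 (shut) to 1.0 (fully open); "grip_force": force on a finger pad.
Only numpy, scipy, OpenCV 4.12 (cv2) and the standard library are available. Lean on these libraries where they do the work, as an engineer would, in place of code of your own. Each camera call takes 0.05 s, during which the arm holds its last target. There are 200 camera calls.

## Working session

There is one attempt and no reset: what is moved stays moved. The work goes in short steps, Python scripts to look and compute and a shell command to move; the robot and the scene stay as the last step left them, time stands still between calls to the robot, and variables do not carry over. Pictures are saved under pics/ and viewed, at most 10 in all, crops included, and the job is handed in when it is done.

```bash
ls; mkdir -p pics
python3 - <<'E'
from rig import *
import cv2
for n in("top","side"):
    c=capture(n); cv2.imwrite(f"pics/{n}0.png",c["image"][:,:,::-1]); print(n,[c[k] for k in("fx","fy","cx","cy","rvec","tvec")])
print(sense())
E
```

```text
pics
top [460.47782339614804, 460.47782339614804, 313.73954741827663, 198.88919158388163, array([ 2.15795503, -2.19286948,  0.02988525]), array([  19.80716514,  531.65979437, 1103.9245239 ])]
side [488.45393461908986, 488.45393461908986, 312.9135474268934, 197.6612224524247, array([ 1.05398767, -2.44710474,  0.98818443]), array([368.19807908, 340.05961401, 909.0114505 ])]
{'time_s': 0.1, 'joints': array([-1.35537719e+00,  3.13372261e-01,  1.49835381e+00,  3.43383899e-05,
        1.33095958e+00, -2.23376472e-01]), 'dq': array([ 7.68150477e-04, -3.46391865e-04, -1.64582989e-03, -4.79490275e-04,
       -1.92550341e-05, -3.26041286e-04]), 'tau': array([ 2.08166159e-03, -4.12900794e+01, -2.60142159e+01, -1.97575673e-04,
        3.05681788e-03, -1.80280051e-05]), 'eef_pos': array([ 223.00836797, -475.05227739,  238.8061827 ]), 'ee_rot': array([-5.46431140e-04,  9.76029433e-01,  2.17637881e-01,  1.88497366e-05]), 'force': array([ 0.41875038, -0.76065528, -0.30033092]), 'wrist_torque': array([-0.01094655, -0.00785623, -0.01369462]), 'grip_force': 0.0, 'grip_width': 0.9988244226364387}
```

View pics/top0.png

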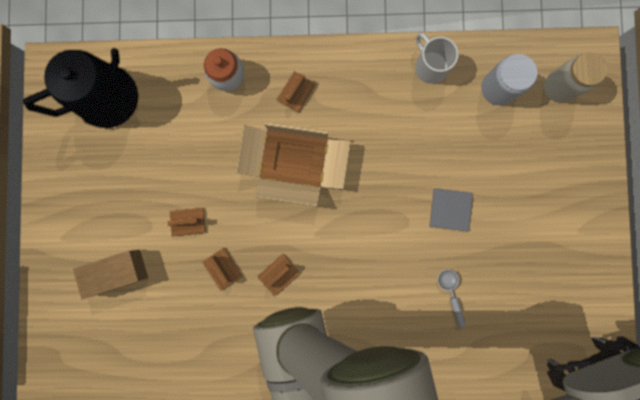

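View pics/side0.png

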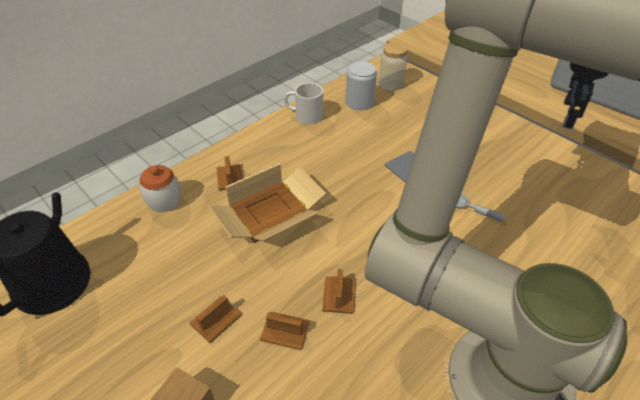

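The top view has +x up and +y to the left. Divider-like things are at (187,222), (223,269), (280,274) and (296,91); the plain block at (112,275) has no fin. The farthest left is (187,222), which is (215,318) in the side view. The caddy is at (294,158). I'll confirm with an enlarged crop.

Run:
```python
import cv2,numpy as np
t=cv2.imread("pics/top0.png");s=cv2.imread("pics/side0.png")
f=lambda im,x,y,w,h,k:cv2.resize(im[y:y+h,x:x+w],None,fx=k,fy=k,interpolation=cv2.INTER_CUBIC)
a=np.hstack([f(t,155,190,66,50,6),f(s,185,285,66,50,6)])
b=np.hstack([f(t,230,115,132,100,3),f(s,205,160,132,100,3)])
cv2.imwrite("pics/crop.png",np.vstack([a,b]))
```

```text
(no output)
```

View pics/crop.png

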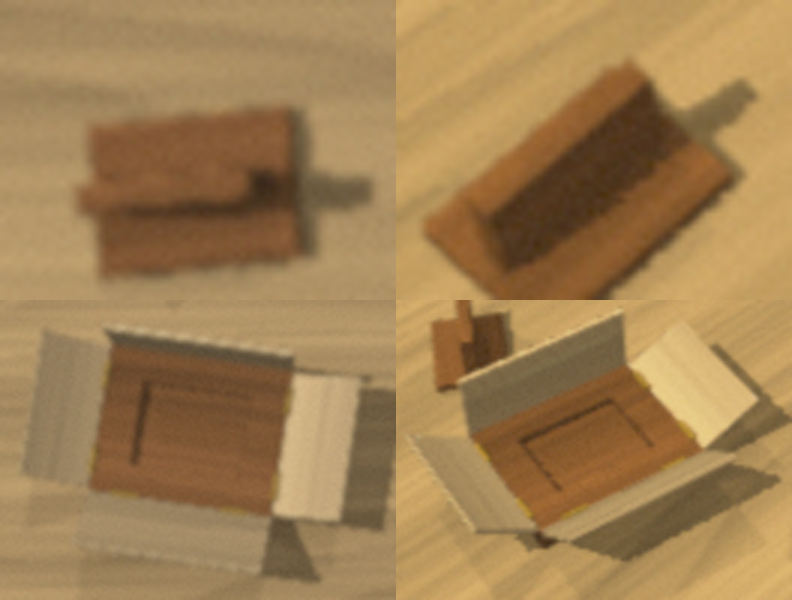

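```bash
cat > h.py <<'E'
import cv2,numpy as np
from scipy.optimize import least_squares
C={"top":(460.478,313.74,198.889,[2.15795503,-2.19286948,.02988525],[19.807,531.66,1103.925]),
"side":(488.454,312.914,197.661,[1.05398767,-2.44710474,.98818443],[368.198,340.06,909.011])}
def proj(n,P):
    f,cx,cy,r,t=C[n]; return cv2.projectPoints(np.float64(P).reshape(-1,3),np.float64(r),np.float64(t),np.float64([[f,0,cx],[0,f,cy],[0,0,1]]),None)[0][:,0]
def tri(a,b):
    return least_squares(lambda p:np.r_[proj("top",p)[0]-a,proj("side",p)[0]-b],[450,100,20]).x
def onz(n,a,z):
    return np.r_[least_squares(lambda p:proj(n,[p[0],p[1],z])[0]-a,[450,100]).x,z]
def pose(p,L): # p=x,y,z,yaw
    c,s=np.cos(p[3]),np.sin(p[3]); L=np.float64(L)
    return np.c_[p[0]+c*L[:,0]-s*L[:,1],p[1]+s*L[:,0]+c*L[:,1],p[2]+L[:,2]]
E
python3 - <<'E'
from h import *
T=lambda u,v:np.array([230+(u+.5)/3-.5,115+(v-300+.5)/3-.5]); S=lambda u,v:np.array([205+(u-396+.5)/3-.5,160+(v-300+.5)/3-.5])
T2=lambda u,v:np.array([155+(u+.5)/6-.5,190+(v+.5)/6-.5]); S2=lambda u,v:np.array([185+(u-396+.5)/6-.5,285+(v+.5)/6-.5])
print("base FL FR NR NL")
A=[T(110,345),T(293,358),T(273,517),T(90,490)];B=[S(473,437),S(628,368),S(705,448),S(540,525)]
for a,b in zip(A,B): print(tri(a,b).round(1))
L=[[60,75,24],[60,-75,24],[-60,-75,24],[-60,75,24]]
r=least_squares(lambda p:np.r_[(proj("top",pose(p,L))-A).ravel(),(proj("side",pose(p,L))-B).ravel()],[550,100,0,-.1]);print("caddy",r.x,r.fun.round(1))
print("edges")
for k,a,b in [("L far",(42,330),(411,436)),("L near",(22,475),(475,530)),("R far",(358,378),(680,322)),("R near",(345,522),(757,400)),("F left",(80,545),(565,540)),("F right",(262,573),(735,455))]:
    P=tri(T(*a),S(*b)); q=r.x; d=P[:2]-q[:2];c,s=np.cos(q[3]),np.sin(q[3]); print(k,P.round(1),"local",(c*d[0]+s*d[1]).round(1),(-s*d[0]+c*d[1]).round(1))
L=[[32,42,8],[32,-42,8],[-32,42,8]];A=[T2(90,125),T2(290,108),T2(103,273)]
L2=[[6,35,48],[-6,35,48],[6,-35,48],[-6,-35,48]];A2=[T2(78,185),T2(78,212),T2(250,172),T2(250,200)]
r=least_squares(lambda p:(proj("top",pose(p,L+L2))-np.array(A+A2)).ravel(),[420,300,0,0.]);print("div",r.x,r.fun.round(1))
im=cv2.imread("pics/top0.png");sd=cv2.imread("pics/side0.png")
t=cv2.resize(im[185:245,150:230],None,fx=5,fy=5,interpolation=2);s=cv2.resize(sd[285:345,180:260],None,fx=5,fy=5,interpolation=2)
box=lambda x,y,a,b:[[i*x,j*y,k] for k in(a,b) for i,j in((1,1),(1,-1),(-1,-1),(-1,1))]
for n,g,o in(("top",t,(150,185)),("side",s,(180,285))):
    for l in(box(32,42,0,8),box(6,35,8,48)):
        P=((proj(n,pose(r.x,l))-o+.5)*5-.5).astype(int)
        for i,j in[(0,1),(1,2),(2,3),(3,0),(4,5),(5,6),(6,7),(7,4),(0,4),(1,5),(2,6),(3,7)]: cv2.line(g,P[i].tolist(),P[j].tolist(),(0,255,0),1)
cv2.imwrite("pics/ov.png",np.hstack([t,s]))
E
```

```text
base FL FR NR NL
[701.6 123.   23.7]
[688.6 -27.4  10.6]
[560.2  -5.8  25.1]
[584.9 141.9  29.1]
caddy [ 6.33594864e+02  5.81897441e+01 -1.49867120e+00 -1.50648454e-01] [ 0.5 -0.4  0.3  3.1  0.3 -1.2  0.3 -0.3 -1.5 -0.3 -1.  -1.7 -0.2 -0.1
  0.8  1.6]
edges
L far [708.  172.8  56.4] local 56.4 124.5
L near [595.  191.8  55.9] local -58.3 126.3
R far [667.1 -75.7  47.4] local 53.2 -127.3
R near [555.  -61.6  44.7] local -59.7 -130.2
F left [540.6 148.   55.4] local -105.4 74.9
F right [514.4   3.5  60.1] local -109.6 -71.9
div [ 4.81870819e+02  3.32769795e+02 -2.56686663e+01  6.01033427e-02] [ 0.3 -0.1 -0.2  0.2 -0.5  0.5  0.1 -0.3  0.3  0.1 -0.2 -0.3  0.1 -0. ]
```

View pics/ov.png

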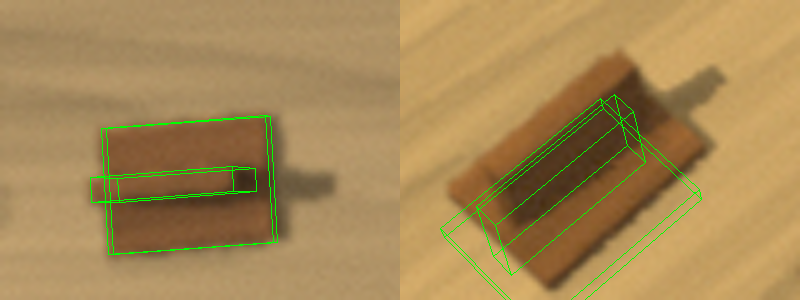

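Run:
```python
from h import *
T2=lambda u,v:np.array([155+(u+.5)/6-.5,190+(v+.5)/6-.5]); S=lambda u,v:np.array([180+(u-400+.5)/5-.5,285+(v+.5)/5-.5])
L=[[32,42,8],[32,-42,8],[-32,42,8]];A=[T2(90,125),T2(290,108),T2(103,273)]
Ls=[[32,42,8],[-32,-42,8],[-32,42,0]];B=[S(448,188),S(715,145),S(550,290)]
r=least_squares(lambda p:np.r_[(proj("top",pose(p,L))-A).ravel(),(proj("side",pose(p,Ls))-B).ravel()],[420,300,0,0.]);print("div",r.x,r.fun.round(1))
im=cv2.imread("pics/top0.png");sd=cv2.imread("pics/side0.png")
t=cv2.resize(im[185:245,150:230],None,fx=5,fy=5,interpolation=2);s=cv2.resize(sd[285:345,180:260],None,fx=5,fy=5,interpolation=2)
t2=cv2.resize(im[115:215,230:362],None,fx=3,fy=3,interpolation=2);s2=cv2.resize(sd[160:260,205:337],None,fx=3,fy=3,interpolation=2)
box=lambda x,y,a,b:[[i*x,j*y,k] for k in(a,b) for i,j in((1,1),(1,-1),(-1,-1),(-1,1))]
def dr(n,g,o,k,p,l):
        P=((proj(n,pose(p,l))-o+.5)*k-.5).astype(int)
        for i,j in[(0,1),(1,2),(2,3),(3,0),(4,5),(5,6),(6,7),(7,4),(0,4),(1,5),(2,6),(3,7)]: cv2.line(g,P[i].tolist(),P[j].tolist(),(0,255,0),1)
for n,g,o in(("top",t,(150,185)),("side",s,(180,285))):
    for l in(box(32,42,0,8),box(6,35,8,48)):dr(n,g,o,5,r.x,l)
# caddy fit with wall top corners
Tt=lambda u,v:np.array([230+(u+.5)/3-.5,115+(v-300+.5)/3-.5]); Ss=lambda u,v:np.array([205+(u-396+.5)/3-.5,160+(v-300+.5)/3-.5])
Lt=[[60,75,24],[-60,-75,24],[-60,75,24],[34,44,24],[65,75,84],[65,-75,84]];A=[Tt(110,345),Tt(273,517),Tt(90,490),Tt(147,383),Tt(105,329),Tt(293,354)]
Lq=[[60,75,24],[60,-75,24],[-60,-75,24],[-60,75,24],[34,44,24],[34,-44,24],[60,75,84],[60,-75,84]];B=[Ss(473,437),Ss(628,368),Ss(705,448),Ss(540,525),Ss(519,441),Ss(611,401),Ss(459,381),Ss(622,311)]
c=least_squares(lambda p:np.r_[(proj("top",pose(p,Lt))-A).ravel(),(proj("side",pose(p,Lq))-B).ravel()],[633,58,0,-.15],loss="soft_l1");print("caddy",c.x,c.fun.round(1))
for n,g,o in(("top",t2,(230,115)),("side",s2,(205,160))):
    for l in(box(60,75,0,24),box(34,44,16,24),[[62.5+a*2.5,b*75,k] for k in(24,84) for a,b in((1,1),(1,-1),(-1,-1),(-1,1))]):dr(n,g,o,3,c.x,l)
cv2.imwrite("pics/ov2.png",np.vstack([np.hstack([t[:,:396],s[:,:396]]),np.hstack([t2,s2])]))
```

```text
div [ 4.81503892e+02  3.23854394e+02 -3.64652499e-01  6.75773126e-02] [ 0.2 -0.3  0.5 -0.3 -0.3  0.9  0.1 -0.7 -1.  -0.1  0.4  0.7]
caddy [ 6.31113321e+02  5.88197489e+01 -8.99611537e-01 -1.64441610e-01] [ 0.6  0.2 -0.3  0.2 -0.3  0.2 -0.8 -0.2 -0.8 -2.   0.6 -1.2 -1.  -0.2
 -0.  -1.2  0.2  0.8  0.7  2.1  0.  -0.3  0.5 -1.4  0.5  1.   0.8  0.3]
```

View pics/ov2.png

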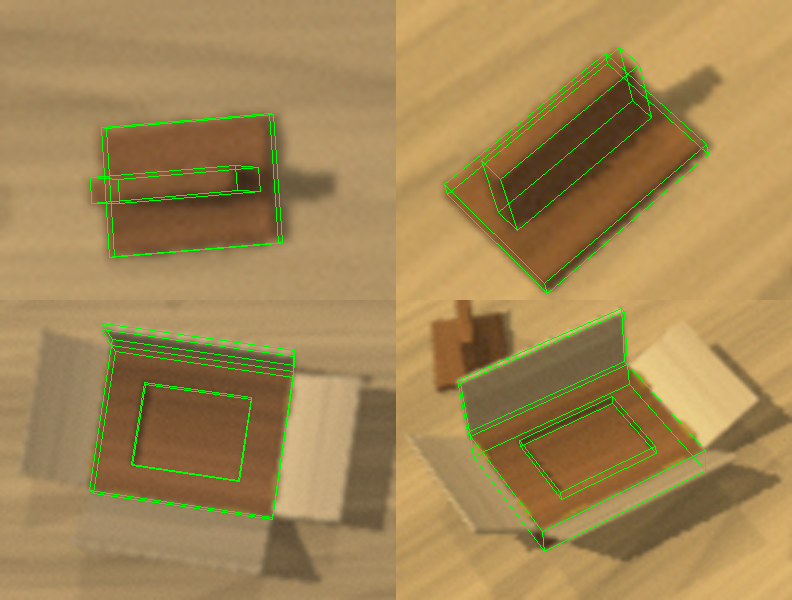

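The overlay fits in both views: the divider is at (481.5, 323.9) with yaw 0.068 and the caddy at (631, 58.8) with yaw -0.164, both with z≈0. Moving now.

```bash
python3 -m handwheel '[[[16,50,0,0,0,4.3,1],[16,50,0,0,0,4.3,1],[16,50,0,0,0,4.3,1],[16,50,0,0,0,4.3,1],[16,50,0,0,0,4.3,1],[16,50,0,0,0,4.3,1],[16,50,0,0,0,4.3,1],[16,50,0,0,0,4.3,1]]]'
python3 -m handwheel '[[[16,50,0,0,0,4.3,1],[16,50,0,0,0,4.3,1],[16,50,0,0,0,4.3,1],[16,50,0,0,0,4.3,1],[16,50,0,0,0,4.3,1],[16,50,0,0,0,4.3,1],[16,50,0,0,0,4.3,1],[0,0,0,0,0,0,1]]]'
cat >> h.py <<'E'
def st():
    from rig import sense
    from scipy.spatial.transform import Rotation as R
    s=sense();q=s["ee_rot"];M=R.from_quat(np.r_[q[1:],q[0]]).as_matrix()
    print(round(s["time_s"],2),"pos",s["eef_pos"].round(1),"yaw_y deg",np.degrees(np.arctan2(M[1,1],M[0,1])).round(2),"z",M[:,2].round(3),"F",s["force"].round(1),"grip",s["grip_width"].round(3),s["grip_force"].round(1));return s
E
python3 -c "from h import *;st()"
```

```text
time_s: 1.1
eef_pos: [351.1, -73.6, 239.3]
ee_rot: [0.0, 0.868, 0.497, 0.0]
force: [-0.3, -0.6, 0.5]
grip_width: 1.005
grip_force: 0.0
time_s: 2.1
eef_pos: [462.9, 277.0, 238.2]
ee_rot: [-0.0, 0.708, 0.706, -0.001]
force: [-0.6, -0.2, -0.1]
grip_width: 1.001
grip_force: 0.0Traceback (most recent call last):
  File "<string>", line 1, in <module>
    from h import *;st()
                    ~~^^
  File "h.py", line 18, in st
    print(round(s["time_s"],2),"pos",s["eef_pos"].round(1),"yaw_y deg",np.degrees(np.arctan2(M[1,1],M[0,1])).round(2),"z",M[:,2].round(3),"F",s["force"].round(1),"grip",s["grip_width"].round(3),s["grip_force"].round(1));return s
                                                                                                                                                                         ^^^^^^^^^^^^^^^^^^^^^
AttributeError: 'float' object has no attribute 'round'
```

```bash
sed -i 's/s\["grip_width"\].round(3),s\["grip_force"\].round(1)/s["grip_width"],s["grip_force"]/' h.py
python3 -m handwheel '[[[9,23,-20,0,0,2,1],[9.6,23.9,-40,0,0,2.1,1],[0,0,-40,0,0,0,1],[0,0,-40,0,0,0,1],[0,0,-35,0,0,0,1],[0,0,0,0,0,0,1]]]'
python3 - <<'E'
from h import *;st()
from rig import *
t=capture("top")["image"][:,:,::-1];s=capture("side")["image"][:,:,::-1]
cv2.imwrite("pics/g.png",np.hstack([cv2.resize(np.ascontiguousarray(t[170:270,130:230]),None,fx=4,fy=4),cv2.resize(np.ascontiguousarray(s[250:350,170:270]),None,fx=4,fy=4)]))
E
```

```text
time_s: 2.85
eef_pos: [480.3, 320.3, 62.4]
ee_rot: [-0.001, 0.684, 0.729, -0.002]
force: [-0.2, -0.6, 0.7]
grip_width: 0.997
grip_force: 0.0
2.85 pos [480.3 320.3  62.4] yaw_y deg 3.68 z [-0.005 -0.002 -1.   ] F [-0.2 -0.6  0.7] grip 0.9970324547616861 0.0
```

View pics/g.png

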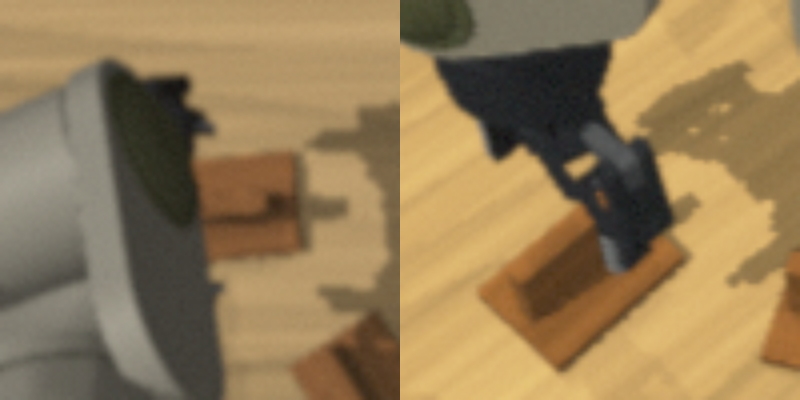

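The open fingers straddle the fin: in the side crop the near finger is at (620,250), in front of the fin. Going down to grasp.

```bash
python3 -m handwheel '[[[0.6,2,-18,0,0,0,1],[0.6,1.6,-18,0,0,0,1],[0,0,0,0,0,0,1],[0,0,0,0,0,0,-1],[0,0,0,0,0,0,-1],[0,0,0,0,0,0,-1],[0,0,0,0,0,0,-1],[0,0,0,0,0,0,-1]]]' 40
python3 -c "from h import *;st()"
python3 -m handwheel '[[[0,0,0,0,0,0,-1],[0,0,0,0,0,0,-1],[0,0,20,0,0,0,-1],[0,0,40,0,0,0,-1],[0,0,40,0,0,0,-1],[0,0,0,0,0,0,-1]]]'
python3 -c "from h import *;st()"
```

```text
time_s: 3.95
eef_pos: [483.1, 325.3, 28.6]
ee_rot: [0.0, 0.684, 0.73, 0.0]
force: [0.5, -0.4, 1.8]
grip_width: 0.129
grip_force: 39.9
3.95 pos [483.1 325.3  28.6] yaw_y deg 3.74 z [ 0.001  0.    -1.   ] F [ 0.5 -0.4  1.8] grip 0.12894358738837147 39.91767704486847
time_s: 4.7
eef_pos: [483.9, 325.7, 130.9]
ee_rot: [0.001, 0.684, 0.73, 0.002]
force: [-0.1, 0.5, -1.3]
grip_width: 0.13
grip_force: 39.6
4.7 pos [483.9 325.7 130.9] yaw_y deg 3.75 z [ 0.005  0.002 -1.   ] F [-0.1  0.5 -1.3] grip 0.13019382616795888 39.57354962825775
```

```bash
python3 -m handwheel '[[[18.4,-33.3,0,0,0,-1.65,-1],[18.4,-33.3,0,0,0,-1.65,-1],[18.4,-33.3,0,0,0,-1.65,-1],[18.4,-33.3,0,0,0,-1.65,-1],[18.4,-33.3,0,0,0,-1.65,-1],[18.4,-33.3,0,0,0,-1.65,-1],[18.4,-33.3,0,0,0,-1.65,-1],[18.4,-33.3,0,0,0,-1.65,-1]]]'
python3 -m handwheel '[[[0,0,0,0,0,0,-1],[0,0,0,0,0,0,-1]]]'
python3 - <<'E'
from h import *;st()
from rig import *
t=capture("top")["image"][:,:,::-1];s=capture("side")["image"][:,:,::-1]
cv2.imwrite("pics/t1.png",t);cv2.imwrite("pics/s1.png",s)
cv2.imwrite("pics/g1.png",np.hstack([cv2.resize(np.ascontiguousarray(t[100:230,230:362]),None,fx=3,fy=3),cv2.resize(np.ascontiguousarray(s[130:260,205:337]),None,fx=3,fy=3)]))
E
```

```text
time_s: 5.7
eef_pos: [629.9, 57.7, 126.5]
ee_rot: [-0.001, 0.763, 0.646, -0.001]
force: [0.7, 0.1, -1.0]
grip_width: 0.129
grip_force: 39.5
time_s: 5.95
eef_pos: [629.3, 59.3, 127.1]
ee_rot: [-0.001, 0.763, 0.647, -0.001]
force: [-0.5, 0.6, -1.6]
grip_width: 0.135
grip_force: 39.5
5.95 pos [629.3  59.3 127.1] yaw_y deg -9.44 z [-0.002  0.    -1.   ] F [-0.5  0.6 -1.6] grip 0.13480116924479055 39.49089288711548
```

View pics/g1.png

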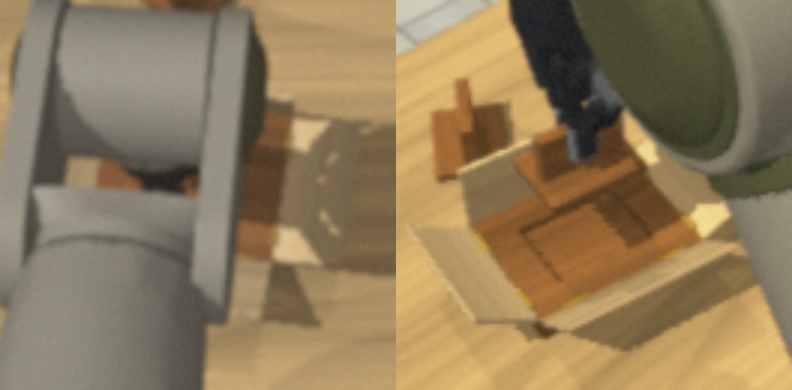

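Run:
```python
from h import *
S=lambda u,v:np.array([205+(u-396+.5)/3-.5,130+(v+.5)/3-.5])
B=[S(518,172),S(650,165),S(552,207)]
for z in(96.5,98.5):
  for L in([[32,42,8],[-32,-42,4],[-32,42,0]],):
    r=least_squares(lambda p:(proj("side",pose([p[0],p[1],z,p[2]],L))-B).ravel(),[630,59,-.165]);print(z,r.x,r.fun.round(1))
sd=cv2.imread("pics/s1.png")
s=cv2.resize(sd[130:260,205:337],None,fx=3,fy=3,interpolation=2);q=s.copy()
box=lambda x,y,a,b:[[i*x,j*y,k] for k in(a,b) for i,j in((1,1),(1,-1),(-1,-1),(-1,1))]
P=((proj("side",pose([629.3,58,98.5,-.165],box(32,42,0,8)))-(205,130)+.5)*3-.5).astype(int)
for i,j in[(0,1),(1,2),(2,3),(3,0),(4,5),(5,6),(6,7),(7,4),(0,4),(1,5),(2,6),(3,7)]: cv2.line(q,P[i].tolist(),P[j].tolist(),(0,255,0),1)
cv2.imwrite("pics/g2.png",cv2.resize(np.hstack([s[90:230,100:280],q[90:230,100:280]]),None,fx=2.2,fy=2.2))
```

```text
96.5 [ 6.30529633e+02  5.84994852e+01 -1.16533591e-01] [-1.9 -3.7 -0.1  0.2  1.9  3.2]
98.5 [ 6.28887693e+02  5.96531074e+01 -1.16509385e-01] [-2.  -3.7  0.   0.2  1.9  3.2]
```

View pics/g2.png

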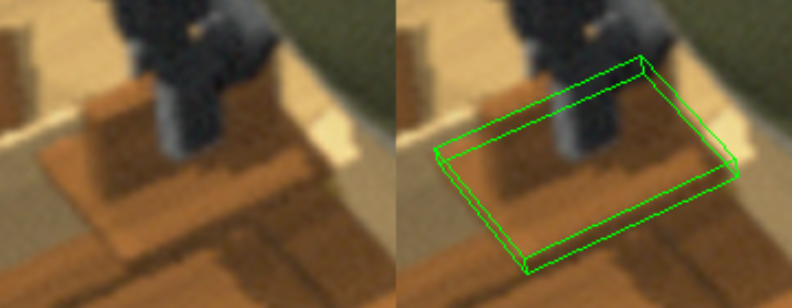

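```bash
python3 -m handwheel '[[[1,0.4,-24,0,0,0,-1],[1,0.3,-24,0,0,0,-1],[0,0,-20,0,0,0,-1],[0,0,0,0,0,0,-1],[0,0,0,0,0,0,-1]]]'
python3 -c "from h import *;st()"
```

```text
time_s: 6.68
eef_pos: [632.3, 60.0, 61.3]
ee_rot: [0.0, 0.763, 0.647, 0.0]
force: [-0.7, 0.4, 0.2]
grip_width: 0.133
grip_force: 39.5
6.67 pos [632.3  60.   61.3] yaw_y deg -9.42 z [ 0.001 -0.    -1.   ] F [-0.7  0.4  0.2] grip 0.13302273892219982 39.490644335746765
```

```bash
python3 -m handwheel '[[[-0.5,0,-3,0,0,0,-1],[0,0,-3,0,0,0,-1],[0,0,-2,0,0,0,-1],[0,0,0,0,0,0,-1]]]'
python3 -c "from h import *;st()"
python3 -m handwheel '[[[0,0,-2,0,0,0,-1],[0,0,-2,0,0,0,-1],[0,0,0,0,0,0,-1]]]'
python3 -c "from h import *;st()"
```

```text
time_s: 7.18
eef_pos: [631.5, 59.5, 52.1]
ee_rot: [-0.0, 0.763, 0.646, -0.0]
force: [0.2, 0.5, -0.1]
grip_width: 0.136
grip_force: 39.5
7.17 pos [631.5  59.5  52.1] yaw_y deg -9.46 z [-0.  0. -1.] F [ 0.2  0.5 -0.1] grip 0.13585020561156017 39.49176371097565
time_s: 7.55
eef_pos: [631.4, 59.6, 48.1]
ee_rot: [-0.0, 0.763, 0.646, -0.0]
force: [-0.4, 0.6, -0.5]
grip_width: 0.131
grip_force: 39.5
7.55 pos [631.4  59.6  48.1] yaw_y deg -9.46 z [-0.  0. -1.] F [-0.4  0.6 -0.5] grip 0.13129752331114647 39.49051380157471
```

```bash
python3 -m handwheel '[[[0,0,-1.5,0,0,0,-1],[0,0,-1.5,0,0,0,-1],[0,0,0,0,0,0,-1]]]'
python3 -c "from h import *;st()"
python3 -m handwheel '[[[0,0,-1.5,0,0,0,-1],[0,0,-1.5,0,0,0,-1],[0,0,0,0,0,0,-1]]]'
python3 -c "from h import *;st()"
```

```text
time_s: 7.92
eef_pos: [631.5, 59.5, 45.1]
ee_rot: [-0.0, 0.763, 0.646, -0.0]
force: [-0.3, -0.4, -0.9]
grip_width: 0.132
grip_force: 39.5
7.92 pos [631.5  59.5  45.1] yaw_y deg -9.46 z [-0.  0. -1.] F [-0.3 -0.4 -0.9] grip 0.13212609787528182 39.490206241607666
time_s: 8.3
eef_pos: [631.7, 59.5, 44.6]
ee_rot: [0.0, 0.763, 0.646, 0.0]
force: [-8.4, -0.3, 17.3]
grip_width: 0.129
grip_force: 42.1
8.3 pos [631.7  59.5  44.6] yaw_y deg -9.45 z [ 0.001 -0.    -1.   ] F [-8.4 -0.3 17.3] grip 0.12915665195415366 42.09902822971344
```

Bottomed out at exactly the predicted depth, with a firm contact force. Releasing and lifting.

```bash
python3 -m handwheel '[[[0,0,0.5,0,0,0,-0.35],[0,0,0,0,0,0,-0.35],[0,0,0,0,0,0,-0.35],[0,0,20,0,0,0,-0.35],[0,0,30,0,0,0,-0.35],[0,0,30,0,0,0,-0.35],[0,0,0,0,0,0,-0.35]]]'
python3 -m handwheel '[[[2,18.6,0,0,0,0,-1],[2,18.6,0,0,0,0,-1],[2,18.6,0,0,0,0,-1],[2,18.6,0,0,0,0,-1],[2,18.6,0,0,0,0,-1],[2,18.6,0,0,0,0,-1],[1,18.6,0,0,0,0,-1],[1,18.6,0,0,0,0,-1]]]'
python3 -m handwheel '[[[0,0,0,0,0,0,-1]]]'
python3 - <<'E'
from h import *;st()
from rig import *
t=capture("top")["image"][:,:,::-1];s=capture("side")["image"][:,:,::-1]
cv2.imwrite("pics/g3.png",np.hstack([cv2.resize(np.ascontiguousarray(t[100:230,230:362]),None,fx=3,fy=3),cv2.resize(np.ascontiguousarray(s[130:260,205:337]),None,fx=3,fy=3)]))
E
```

```text
time_s: 9.18
eef_pos: [632.9, 59.5, 126.6]
ee_rot: [0.002, 0.763, 0.646, 0.002]
force: [0.9, -0.1, -0.3]
grip_width: 0.323
grip_force: 0.0
time_s: 10.18
eef_pos: [645.6, 209.5, 122.8]
ee_rot: [-0.0, 0.763, 0.646, -0.0]
force: [0.5, 0.1, 0.0]
grip_width: -0.0
grip_force: 0.0
time_s: 10.3
eef_pos: [645.4, 209.7, 122.7]
ee_rot: [-0.0, 0.762, 0.647, 0.0]
force: [0.1, -0.0, -0.9]
grip_width: 0.0
grip_force: 0.0
10.3 pos [645.4 209.7 122.7] yaw_y deg -9.36 z [ 0.  0. -1.] F [ 0.1 -0.  -0.9] grip 0.00018765214104176346 0.0
```

View pics/g3.png

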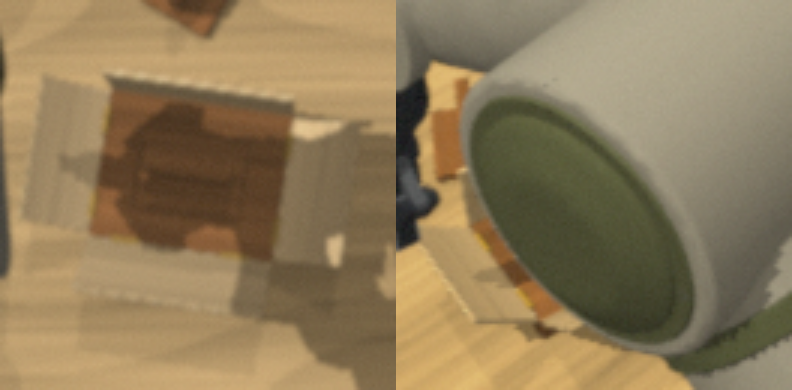

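The top view shows the divider sitting in the recess, with its fin at about (190,180). Next is the left panel: descend outside its edge, then push in and up.

```bash
python3 -m handwheel '[[[0,0,-30,0,0,0,-1],[0,0,-30,0,0,0,-1],[0,0,-29,0,0,0,-1],[0,0,0,0,0,0,-1],[-1,-6,0,0,0,0,-1],[-1,-6,0,0,0,0,-1],[0,0,0,0,0,0,-1]]]'
python3 -c "from h import *;st()"
python3 -m handwheel '[[[-0.8,-4.9,6,0,0,0,-1],[-0.8,-4.9,6,0,0,0,-1],[-0.8,-4.9,5,0,0,0,-1],[-0.8,-4.9,4,0,0,0,-1],[-0.8,-4.9,4,0,0,0,-1],[0,0,0,0,0,0,-1]]]'
python3 -c "from h import *;st()"
```

```text
time_s: 11.28
eef_pos: [644.4, 196.5, 35.8]
ee_rot: [0.0, 0.763, 0.646, 0.002]
force: [0.3, 3.5, 2.2]
grip_width: 0.002
grip_force: 2.0
11.28 pos [644.4 196.5  35.8] yaw_y deg -9.49 z [ 0.003  0.002 -1.   ] F [0.3 3.5 2.2] grip 0.0016943449891811358 1.9616772327572107
time_s: 12.02
eef_pos: [639.4, 171.1, 58.8]
ee_rot: [-0.0, 0.763, 0.646, -0.0]
force: [-0.4, 0.2, -0.9]
grip_width: 0.004
grip_force: 0.0
12.03 pos [639.4 171.1  58.8] yaw_y deg -9.5 z [-0.001 -0.    -1.   ] F [-0.4  0.2 -0.9] grip 0.004477411404569703 0.0
```

```bash
python3 -m handwheel '[[[-0.8,-4.9,2,0,0,0,-1],[-0.8,-4.9,2,0,0,0,-1],[-0.8,-4.9,2,0,0,0,-1],[-0.5,-3,0,0,0,0,-1],[0,0,0,0,0,0,-1]]]'
python3 -c "from h import *;st()"
python3 -m handwheel '[[[-0.5,-3,0,0,0,0,-1],[-0.3,-2,0,0,0,0,-1],[0,0,0,0,0,0,-1]]]'
python3 -c "from h import *;st()"
```

```text
time_s: 12.65
eef_pos: [636.6, 153.8, 64.8]
ee_rot: [0.0, 0.763, 0.646, -0.0]
force: [-0.7, 0.3, 0.8]
grip_width: 0.002
grip_force: 0.0
12.65 pos [636.6 153.8  64.8] yaw_y deg -9.48 z [-0. -0. -1.] F [-0.7  0.3  0.8] grip 0.0017646431125644035 0.0
time_s: 13.02
eef_pos: [635.9, 149.4, 64.8]
ee_rot: [-0.0, 0.763, 0.646, 0.0]
force: [-0.1, 3.5, -0.8]
grip_width: -0.001
grip_force: 1.5
13.03 pos [635.9 149.4  64.8] yaw_y deg -9.46 z [ 0.     0.001 -1.   ] F [-0.1  3.5 -0.8] grip -0.0007165902810665239 1.4551125236903317
```

```bash
python3 -m handwheel '[[[-0.2,-1.5,0,0,0,0,-1],[0,0,0,0,0,0,-1]]]'
python3 -m handwheel '[[[-0.2,-1.5,0,0,0,0,-1],[0,0,0,0,0,0,-1]]]'
```

```text
time_s: 13.28
eef_pos: [635.8, 149.2, 64.9]
ee_rot: [-0.001, 0.763, 0.647, 0.001]
force: [1.7, 9.2, 0.3]
grip_width: -0.003
grip_force: 4.8
time_s: 13.52
eef_pos: [635.7, 149.0, 64.9]
ee_rot: [-0.001, 0.763, 0.647, 0.002]
force: [3.7, 15.9, -1.7]
grip_width: 0.003
grip_force: 8.1
```

Left panel is hard against its stop. Retreating and going over to the right side.

```bash
python3 -m handwheel '[[[1,8,0,0,0,0,-1],[1,8,0,0,0,0,-1],[0,0,30,0,0,0,-1],[0,0,35,0,0,0,-1],[-5,-32,0,0,0,0,-1],[-5,-32,0,0,0,0,-1],[-5,-32,0,0,0,0,-1],[-5,-32,0,0,0,0,-1]]]'
python3 -m handwheel '[[[-5,-32,0,0,0,0,-1],[-5,-32,0,0,0,0,-1],[-5,-32,0,0,0,0,-1],[-5,-32,0,0,0,0,-1],[0,0,0,0,0,0,-1],[0,0,0,0,0,0,-1]]]'
python3 -c "from h import *;st()"
```

```text
time_s: 14.52
eef_pos: [617.2, 33.0, 129.8]
ee_rot: [0.0, 0.763, 0.646, -0.0]
force: [0.3, -0.8, -0.5]
grip_width: -0.001
grip_force: 0.0
time_s: 15.28
eef_pos: [597.5, -93.4, 129.8]
ee_rot: [-0.0, 0.763, 0.646, -0.0]
force: [-0.4, -0.1, -0.4]
grip_width: -0.002
grip_force: 0.0
15.28 pos [597.5 -93.4 129.8] yaw_y deg -9.45 z [-0.  0. -1.] F [-0.4 -0.1 -0.4] grip -0.001969787885222358 0.0
```

```bash
python3 -m handwheel '[[[0,0,-35,0,0,0,-1],[0,0,-40,0,0,0,-1],[0,0,-32,0,0,0,-1],[0,0,0,0,0,0,-1],[1,6,0,0,0,0,-1],[0.8,5,0,0,0,0,-1],[0,0,0,0,0,0,-1]]]'
python3 -c "from h import *;st()"
python3 -m handwheel '[[[0.5,3,7,0,0,0,-1],[0.5,3,7,0,0,0,-1],[0.7,4,6,0,0,0,-1],[0.8,4.9,5,0,0,0,-1],[0.8,4.9,5,0,0,0,-1],[0.8,4.9,4,0,0,0,-1],[0,0,0,0,0,0,-1]]]'
python3 -c "from h import *;st()"
```

```text
time_s: 16.15
eef_pos: [599.7, -82.4, 23.8]
ee_rot: [0.001, 0.763, 0.647, 0.0]
force: [0.4, 0.0, -0.1]
grip_width: 0.003
grip_force: 0.0
16.15 pos [599.7 -82.4  23.8] yaw_y deg -9.41 z [ 0.001 -0.    -1.   ] F [ 0.4  0.  -0.1] grip 0.003338030725576482 0.0
time_s: 17.02
eef_pos: [603.5, -57.5, 57.0]
ee_rot: [0.0, 0.763, 0.647, 0.0]
force: [-0.9, -0.5, 0.4]
grip_width: 0.001
grip_force: 0.0
17.02 pos [603.5 -57.5  57. ] yaw_y deg -9.43 z [ 0.  0. -1.] F [-0.9 -0.5  0.4] grip 0.0008603353272546372 0.0
```

```bash
python3 -m handwheel '[[[0.8,4.9,2,0,0,0,-1],[0.8,4.9,2,0,0,0,-1],[0.8,4.9,2,0,0,0,-1],[0.8,4.9,1,0,0,0,-1],[0.8,4.9,0,0,0,0,-1],[0,0,0,0,0,0,-1]]]'
python3 -m handwheel '[[[0.5,3,0,0,0,0,-1],[0.3,2,0,0,0,0,-1],[0,0,0,0,0,0,-1]]]'
python3 -m handwheel '[[[0.2,1.5,0,0,0,0,-1],[0,0,0,0,0,0,-1]]]'
```

```text
time_s: 17.77
eef_pos: [607.3, -33.2, 63.7]
ee_rot: [-0.0, 0.763, 0.647, 0.0]
force: [0.3, -0.2, 0.7]
grip_width: 0.001
grip_force: 0.0
time_s: 18.15
eef_pos: [608.0, -29.5, 63.8]
ee_rot: [0.0, 0.763, 0.646, -0.001]
force: [-1.0, -4.7, 0.4]
grip_width: 0.001
grip_force: 2.5
time_s: 18.4
eef_pos: [608.1, -29.3, 63.8]
ee_rot: [0.001, 0.763, 0.646, -0.001]
force: [-2.8, -11.0, 0.7]
grip_width: 0.001
grip_force: 5.9
```

```bash
python3 -m handwheel '[[[-1,-8,0,0,0,0,-1],[-1,-8,0,0,0,0,-1],[0,0,30,0,0,0,-1],[0,0,35,0,0,0,-1],[-22.5,25,0,0,0,0,-1],[-22.5,25,0,0,0,0,-1],[-22.5,25,0,0,0,0,-1],[-22.5,25,0,0,0,0,-1]]]'
python3 -m handwheel '[[[-22.5,25,0,0,0,0,-1],[0,0,0,0,0,0,-1],[0,0,0,0,0,0,-1]]]'
python3 -c "from h import *;st()"
```

```text
time_s: 19.4
eef_pos: [515.6, 57.5, 128.9]
ee_rot: [-0.0, 0.763, 0.646, 0.0]
force: [-0.2, -0.2, 0.9]
grip_width: 0.001
grip_force: 0.0
time_s: 19.77
eef_pos: [494.4, 81.4, 129.0]
ee_rot: [0.0, 0.763, 0.646, 0.0]
force: [0.7, 0.2, 0.2]
grip_width: -0.002
grip_force: 0.0
19.77 pos [494.4  81.4 129. ] yaw_y deg -9.47 z [ 0.001 -0.    -1.   ] F [0.7 0.2 0.2] grip -0.002327665885706469 0.0
```

```bash
python3 -m handwheel '[[[0,0,-30,0,0,0,-1],[0,0,-35,0,0,0,-1],[0,0,-31,0,0,0,-1],[0,0,0,0,0,0,-1],[5,-0.8,0,0,0,0,-1],[0,0,0,0,0,0,-1]]]'
python3 -c "from h import *;st()"
python3 -m handwheel '[[[5,-0.8,2,0,0,0,-1],[4.9,-0.8,6,0,0,0,-1],[4.9,-0.8,6,0,0,0,-1],[4.9,-0.8,5,0,0,0,-1],[4.9,-0.8,4,0,0,0,-1],[4.9,-0.8,4,0,0,0,-1],[0,0,0,0,0,0,-1]]]'
python3 -c "from h import *;st()"
```

```text
time_s: 20.52
eef_pos: [500.1, 80.7, 34.1]
ee_rot: [0.001, 0.763, 0.646, 0.001]
force: [0.2, 0.7, -0.5]
grip_width: 0.001
grip_force: 0.0
20.52 pos [500.1  80.7  34.1] yaw_y deg -9.48 z [ 0.003 -0.    -1.   ] F [ 0.2  0.7 -0.5] grip 0.000725953184256865 0.0
time_s: 21.4
eef_pos: [528.9, 76.1, 60.0]
ee_rot: [0.0, 0.763, 0.646, 0.0]
force: [0.5, -0.2, -0.7]
grip_width: 0.0
grip_force: 0.0
21.4 pos [528.9  76.1  60. ] yaw_y deg -9.46 z [ 0.001 -0.    -1.   ] F [ 0.5 -0.2 -0.7] grip 0.0004958026236670334 0.0
```

```bash
python3 -m handwheel '[[[4.9,-0.8,2,0,0,0,-1],[4.9,-0.8,2,0,0,0,-1],[4.9,-0.8,0,0,0,0,-1],[4.9,-0.8,0,0,0,0,-1],[0,0,0,0,0,0,-1]]]'
python3 -m handwheel '[[[3,-0.5,0,0,0,0,-1],[2,-0.3,0,0,0,0,-1],[0,0,0,0,0,0,-1]]]'
python3 -m handwheel '[[[1.5,-0.2,0,0,0,0,-1],[0,0,0,0,0,0,-1]]]'
```

```text
time_s: 22.02
eef_pos: [548.3, 72.9, 63.7]
ee_rot: [0.0, 0.763, 0.646, 0.0]
force: [-0.3, 1.0, -0.6]
grip_width: 0.002
grip_force: 0.0
time_s: 22.4
eef_pos: [553.1, 72.2, 63.8]
ee_rot: [0.0, 0.763, 0.646, 0.0]
force: [0.6, 0.5, 0.4]
grip_width: 0.001
grip_force: 0.0
time_s: 22.65
eef_pos: [554.5, 72.0, 63.8]
ee_rot: [-0.0, 0.763, 0.646, -0.0]
force: [-0.2, -0.4, -0.3]
grip_width: -0.002
grip_force: 0.2
```

```bash
python3 -m handwheel '[[[2,-0.3,0,0,0,0,-1],[0,0,0,0,0,0,-1]]]'
python3 -m handwheel '[[[1.5,-0.2,0,0,0,0,-1],[0,0,0,0,0,0,-1]]]'
python3 -m handwheel '[[[1.5,-0.2,0,0,0,0,-1],[0,0,0,0,0,0,-1]]]'
```

```text
time_s: 22.9
eef_pos: [554.8, 72.0, 63.7]
ee_rot: [-0.002, 0.763, 0.647, -0.002]
force: [-10.9, 1.3, 8.1]
grip_width: -0.001
grip_force: 5.4
time_s: 23.15
eef_pos: [555.0, 72.0, 63.7]
ee_rot: [-0.003, 0.763, 0.647, -0.003]
force: [-18.9, 0.9, 12.8]
grip_width: 0.003
grip_force: 9.3
time_s: 23.4
eef_pos: [555.2, 72.0, 63.7]
ee_rot: [-0.004, 0.763, 0.647, -0.004]
force: [-26.9, 0.9, 18.2]
grip_width: -0.003
grip_force: 13.3
```

Front panel is at its stop too. Backing off clear of everything and checking.

```bash
python3 -m handwheel '[[[-8,1,0,0,0,0,-1],[-10,1.5,0,0,0,0,-1],[-10,1.5,30,0,0,0,-1],[-5,0,50,0,0,0,-1],[0,-10,60,0,0,0,-1],[-20,-50,0,0,0,0,-1],[-20,-55,0,0,0,0,-1],[-20,-55,0,0,0,0,-1]]]'
python3 -m handwheel '[[[-20,-55,0,0,0,0,-1],[-20,-55,0,0,0,0,-1],[-20,-55,0,0,0,0,-1],[-20,-55,0,0,0,0,-1],[0,0,0,0,0,0,-1]]]'
python3 - <<'E'
from h import *;st()
from rig import *
t=np.ascontiguousarray(capture("top")["image"][:,:,::-1]);s=np.ascontiguousarray(capture("side")["image"][:,:,::-1])
g=lambda i,x,y:cv2.resize(i[y:y+80,x:x+100],None,fx=4,fy=4,interpolation=2)
w=lambda i:cv2.resize(i,(400,250),interpolation=3)
cv2.imwrite("pics/g4.png",np.vstack([np.hstack([g(t,240,115),g(s,222,155)]),np.hstack([w(t),w(s)])]))
E
```

```text
time_s: 24.4
eef_pos: [465.6, -96.1, 203.9]
ee_rot: [0.001, 0.763, 0.647, 0.0]
force: [0.1, 0.4, -0.9]
grip_width: 0.0
grip_force: 0.0
time_s: 25.02
eef_pos: [384.9, -317.5, 203.5]
ee_rot: [0.0, 0.765, 0.645, -0.0]
force: [0.5, 0.9, 0.2]
grip_width: 0.004
grip_force: 0.0
25.02 pos [ 384.9 -317.5  203.5] yaw_y deg -9.73 z [-0.    -0.001 -1.   ] F [0.5 0.9 0.2] grip 0.003727173177837351 0.0
```

View pics/g4.png

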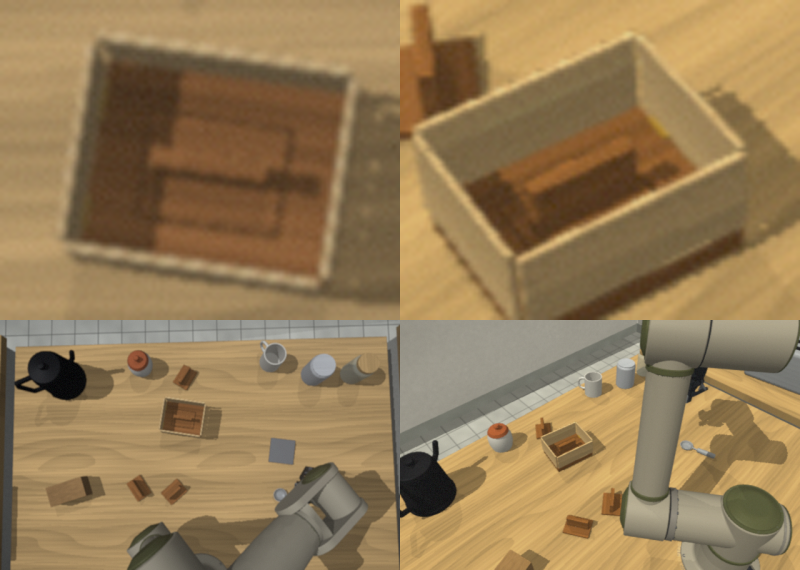

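The caddy is a closed box in both views. All three panels are upright (top crop rim (97,40)–(350,72)–(320,285)–(65,245)). The divider is flush and centred with its fin up, and the coaster and spoon look undisturbed. Handing in.

```bash
python3 -c "
from rig import *
print(finish_job())"
```

```text
the job is handed in; nothing more can be done
None
```

The job is handed in: in the last pictures the divider sits flush in the recess with its fin up, all three panels stand upright at their stops, and the coaster and teaspoon were never touched; no verdict was returned.

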